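# Feel the clamp gap of a heatsink fixture with a feeler blade

### The job

On the heatsink clamp fixture, slide the carriage along its rail by its black grip until its pointer stands in line with the index tab, and let go of it. Then take the feeler blade with the flat handle out of the tool stand and slide it straight down between the fixed finned bar and the carriage's sprung plate, flat against the bar, until it drags snugly and has pushed the plate back about 2 mm, but not right through the narrow end of the gap. Finish while still holding the blade there, upright and still; leave the other things on the bench alone.

Things in the scene. Friction and masses are not known exactly. Their poses are not given: they have to be found in the camera images.
- fixture: Heatsink clamp fixture, fixed to the bench: a dark steel plate 135 x 240 x 12 mm. Origin on its underside, in the plane of the fixed bar's working face, midway along its length; z up, x from the bar towards the carriage (away from the robot at yaw 0), y along bar and rail. The base spans x -45 to 90 mm and y -120 to 120 mm; yaw within 0.35 rad. Nothing of it is higher than 85 mm.
- bar: The fixed finned heatsink bar on the base, rigid. Its flat upright working face lies at fixture x = 0 and looks to +x; it is 210 mm long in y and reaches from 12 to 85 mm above the bench (21 mm higher than the sprung plate); its fins reach back to x = -31 mm. Origin at fixture (0, 0, 12 mm), axes as the fixture.
- carriage (a joint): Position of the sliding carriage along the rail, m, 0 to 0.14, growing to fixture +y; the carriage's centre is at fixture y = joint - 0.070. Stays where it is left (about 4 N of friction). The carriage block is 36 x 44 mm (fixture x 26 to 62 mm), its top 40 mm above the bench, and it carries the grip, the pointer and the sprung plate.
- grip_top (a point): Centre of the top of the carriage's black upright grip, 79 mm above the bench, at fixture x = 46 mm; the grip is 20 mm (x) by 18 mm (y, the sliding direction) and stands 39 mm above the carriage block.
- pointer (a point): Top of the outer end of the carriage's pointer, a steel fin 3 mm thick on the carriage's side away from the bar, at the carriage's centre in y, fixture x = 72 mm, 31 mm above the bench.
- index: The index tab: a steel tab 3 mm thick (y), 8 mm wide (x), 24 mm tall with a 12 mm wide foot, fixed on the base just outside the pointer's path (fixture x = 78 mm). Origin at the centre of its foot, 12 mm above the bench; axes as the fixture. Its y place on the fixture varies from start to start; the carriage always starts on its -y side.
- gap_mouth (a point): Point on the bar's face at the carriage's centre, at the height of the sprung plate's top edge (fixture x = 0, 64 mm above the bench); moves with the carriage. The blade goes in here: the gap reaches to +x from this point and is 9.5 mm wide at this height. Axes as the fixture.
- presser (a joint): How far the sprung plate is pushed back from the bar (to fixture +x), m, 0 at rest to 0.008. Spring about 1 N at rest plus 1.8 N per mm. The blade's tip meets the plate about 30 mm below its top edge; each 5 mm deeper pushes it back 1 mm more (2 mm at about 40 mm depth). Pushing the blade down there takes about 3 to 7 N.
- plate_top (a point): Middle of the top edge of the sprung plate's face, 64 mm above the bench, across the gap from gap_mouth; moves with the plate. Steel plate 6 mm thick, 30 mm wide (y), from 64 mm down to 18 mm above the bench; its face slopes so that the gap to the bar narrows by 0.2 mm per mm of depth, from 9.5 mm at the top edge to almost nothing at the lower edge.
- blade: The feeler blade, standing upright with its tip down in one of the two slots of the tool stand (either one), 60 g. Blade 3.5 mm thick (its x), 18 mm wide (y), 80 mm long, and above it a flat-sided black handle 16 mm (x) by 24 mm (y) by 45 mm tall. Origin at the centre of the blade's tip, z up along the blade. In the stand the tip is about 3 mm above the bench and the handle spans 83 to 128 mm.
- blade_handle (a point): Centre of the blade's handle, 102.5 mm above the tip.
- blade_tip (a point): Centre of the blade's tip (the body's origin).
- stand: Tool stand, a fixed grey block 60 x 120 x 80 mm, long in y, with two like slots 64 mm apart (at y = -32 and +32 mm), 7 x 21 mm, 77 mm deep. Origin at the centre of its underside. The tools' handles rest on its top. Its yaw varies by up to 0.4 rad.
- probe: Bystander in the other slot: a probe with a round black handle, 24 mm across, its top 114 mm above the bench. Leave it.
- circuit_board: Bystander: green circuit board 100 x 140 mm with parts on it, about 30 mm high, beyond the fixture.
- pliers: Bystander: small pliers lying on the bench, about 150 mm long, 12 mm high.
- parts_dish: Bystander: small white dish, 64 mm across, 28 mm high, between the robot and the fixture.
- sponge_tray: Bystander: black tray 90 x 160 mm with a yellow sponge, 41 mm high.
- wire_reel: Bystander: empty aluminium reel 60 mm across, 42 mm high.
- screwdriver: Bystander: screwdriver 160 mm long lying on the bench just beyond the tool stand.
Mind the look-alikes: they are no part of the job. What is shaped like the blade but pink is not meant.

How it is judged:
On the way, in this order (a step that is already met when the one before it is completed fails the run):
1. the carriage's pointer is in line with the index tab and let go, the blade still in its stand (y of pointer in the frame of index between -0.004 and 0.004 m and contact force between the fingers and fixture below 0.1 N and distance of blade from where it was at the start of the episode below 0.03 m), for 0.2 s.
2. the feeler blade is held clear above the stand (height (world z) of blade_tip above 0.085 m and contact force between the fingers and blade above 1 N and contact force between blade and stand below 0.1 N), for 0.2 s.
At the end, for the whole second after the job is handed in: Gripper holds the blade still, upright (0.12 rad), flat to the bar (0.15 rad) and touching it; its tip is 30 to 47.5 mm below the sprung plate's top edge, within 9 mm of its middle; the plate is pushed back 0.8 to 3.1 mm; pointer within 5 mm of the index tab's line (y of pointer in the frame of index between -0.005 and 0.005 m and value of joint presser between 0.0008 and 0.0031 m and z of blade_tip in the frame of gap_mouth between -0.0475 and -0.03 m and y of blade_tip in the frame of gap_mouth between -0.009 and 0.009 m and x of blade_tip in the frame of gap_mouth between 0 and 0.006 m and angle between blade's own z axis and vertical below 0.12 rad and angle between the x axis of blade and the x axis of fixture, either way round below 0.15 rad and contact force between blade and bar above 0.3 N and contact force between the fingers and blade above 1 N and linear speed of blade below 0.01 m/s); the arm keeps its last pose, push and grip.
It fails at once if a bystander is moved more than 20 mm (distance of any of probe, circuit_board, pliers, parts_dish, sponge_tray, wire_reel, screwdriver from where it was at the start of the episode above 0.02 m).
It also fails if it takes over 64 s, if anything falls off the work surface, if the arm or the gripper's body presses on something with over 40 N, if the wrist force passes 120 N, or if a joint passes its speed limit or range.

### The arm

A 7-joint arm with a two-finger parallel gripper is mounted at the origin on the work surface. World frame = base frame: x ahead of the robot, y to its left, z up, the work surface at z = 0. Lengths are in m, angles in rad, forces in N, time in s.
With the tool pointing down it reaches from about 0.425 to 0.875 m from the base axis. Payload 8.4 kg.
Tool frame: the origin (TCP) lies midway between the tips of the shut fingers; the grasp point (between the pads) lies 19 mm behind it (env.grasp_offset is the distance from the TCP to the grasp point, in m); z points along the fingers, y is the direction in which the jaws open and shut (so a half turn about z gives the same grasp; the last joint's range is limited). The gripper opens to 87 mm and grips with 3 to 60 N. Pads are 19 mm wide; open, the fingers measure 117 mm over their backs; the gripper's body (75 mm by 190 mm) begins 51 mm behind the grasp point.
Start: joints at [-0.099, 0.333, 0.04, 1.465, -0.013, 1.343, -0.059], TCP at [0.65, -0, 0.223] pointing down, gripper open.
Joint ranges: [-2.58, 2.58], [-0.38, 2.09], [-1.3, 1.39], [0.25, 2.4], [-1.5, 4.64], [0.08, 2.09], [-2.65, 2.65]. Speed limits (rad/s): [2.22, 2.22, 2.79, 2.79, 3.14, 3.14, 3.14].

### API

Orientations are given as a unit quaternion [x, y, z, w].
In Python, from cell import env gives the robot as it stands. The module is installed in compiled form; this text tells all that it offers.
- The arm moves only by the shell command python3 -m pendant 'ROWS' [FORCE]. ROWS is JSON, a list of rows, each a list of 3 entries, a list of its own where there are three numbers: the turn, a rotation vector about the tool's x, y, z in rad, then the shift along the tool's x, y, z in mm, then the opening, from 0 (shut) to 1 (fully open). In form: [[[wx, wy, wz], [dx, dy, dz], fingers], ...]. A call has exactly 5 rows; each row is the pose to reach, as a shift and turn from the pose commanded when the call began, along the tool's axes at that moment; what a row does not reach only later rows make up. A row lasts 1/8 s, in which the tool goes at most 62.5 mm and 10.7 degrees, less where a joint would pass 70% of its speed; a pose out of reach is approached as far as the arm can. A call with a gripper value outside its range is refused whole. The fingers move at their own pace and stop on an object; FORCE is the grip in N (left out, the last holds). Time passes only in rows, so rows that repeat a pose let the fingers close, or fill a call up. It gives the time, the measured TCP pose, the force and the opening at its end, in the units of the state.
- env.sense(): the state, without advancing time (a new reading comes with each control period).
- env.read_camera(name): name is "scene" or "side" or "wrist"; returns a dict with "color" (480x640x3 uint8, red, green, blue), "fx", "fy", "cx", "cy" (pixels), "rvec" (rotation vector, rad) and "tvec" (3), from world to camera coordinates, as OpenCV has them. Camera axes: x right, y down, z forward; pixel columns grow to the right and rows downward; lengths in m; the calibration is good to about 2 mm. A picture is of the moment at which its call begins. There is no depth.
- env.sign_off(): hands the job in, once; it reports no verdict.
Trained networks look in a picture, given as the dict that the camera call returned (one of the last four; its "shot" number tells which), for a name from the list of things; names that differ only in an ending like _2 or _b are one class to them, and where a whole thing is asked for, a point or a joint stands for the part that bears it (a point fixed in the world has none). Each returns a list of dicts, best first, with "conf" (0 to 1); they miss things now and then, are a little off and sometimes report something else, mostly with a low value. They report only what shows in the picture. A call takes as long as a camera call. They do not tell look-alikes from the thing itself.
- env.silhouettes(query, picture): "region" (480x640 bool, what is visible of it) and "rect" ([left, top, width, height] in pixels, round what is visible of it).
- env.spot_point(query, picture): "position" ([column, row] in pixels: a listed point, or the origin of a listed thing).
The state is a dict: "time": time; "joint_positions": joint angles; "joint_velocities": joint speeds; "joint_torque": joint torques, N m; "tcp_pos": TCP position; "tcp_rot": TCP orientation; "wrist_force": force on the tool from outside, world axes, zero at the start; "ft_torque": the same for the moment, N m; "finger_gap": finger opening in m.
Only numpy, scipy, OpenCV 4.12 (cv2) and the standard library are available. Lean on these libraries where they do the work, as an engineer would, in place of code of your own. Each camera call takes 0.05 s, during which the arm holds its last target.

## Working session

There is one attempt and no reset: what is moved stays moved. The work goes in short steps, Python scripts to look and compute and a shell command to move; the robot and the scene stay as the last step left them, time stands still between calls to the robot, and variables do not carry over. Pictures are saved under pics/ and viewed, and the job is handed in when it is done.

```bash
mkdir -p pics; ls; python3 - <<'E'
from cell import env
import cv2
s=env.sense();print(s)
for n in ("scene","side","wrist"):
    p=env.read_camera(n);cv2.imwrite(f"pics/{n}0.png",p["color"][:,:,::-1]);print(n,p["fx"],p["cx"],p["cy"],p["rvec"],p["tvec"])
E
```

```text
pics
{'time': 0.0, 'joint_positions': array([-0.09921503,  0.33390876,  0.03988276,  1.46626204, -0.01336366,
        1.34331131, -0.05850355]), 'joint_velocities': array([-0.00175601,  0.00070512, -0.00076954, -0.00224306,  0.00170856,
        0.00103313,  0.0009012 ]), 'joint_torque': array([ 1.06989024e-03, -6.56351209e+01,  1.33598529e+00, -4.03798449e+01,
       -5.97442500e-02,  4.47441044e-02,  1.62792835e-04]), 'tcp_pos': array([ 6.49530652e-01, -3.85569083e-05,  2.21665323e-01]), 'tcp_rot': array([ 7.07108623e-01,  7.07104473e-01, -6.24298001e-04, -5.19366417e-04]), 'wrist_force': array([-0.87553313, -0.94706434,  0.4054287 ]), 'ft_torque': array([-0.00932081, -0.00900244, -0.03900449]), 'finger_gap': 0.08664760829179657}
scene 449.08144409826997 319.95437025794195 242.3392506301039 [ 1.51785645  1.98453206 -0.8846874 ] [ 0.18131373 -0.31114903  1.24283546]
side 537.6698856268016 320.93373731078174 250.0140234643302 [ 0.80947326 -2.36048443  1.30785167] [0.46250316 0.28438139 0.73463094]
wrist 372.93361593055624 321.9047043307186 238.44148182247127 [-2.86549523e+00 -6.72463838e-05  1.42341026e-03] [-0.64889048 -0.0334895   0.39165519]
```

View pics/scene0.png

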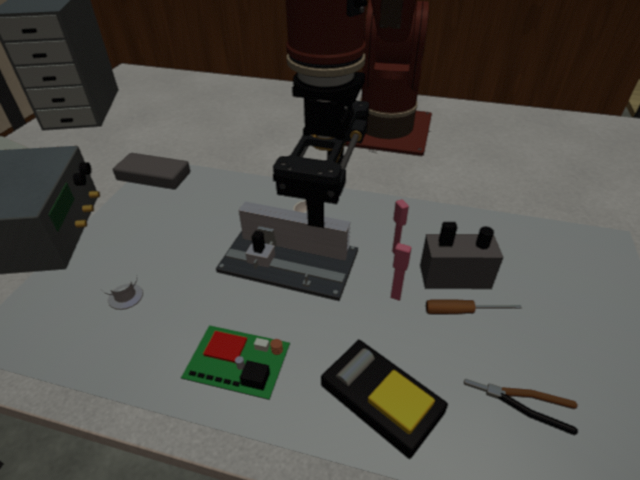

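View pics/side0.png

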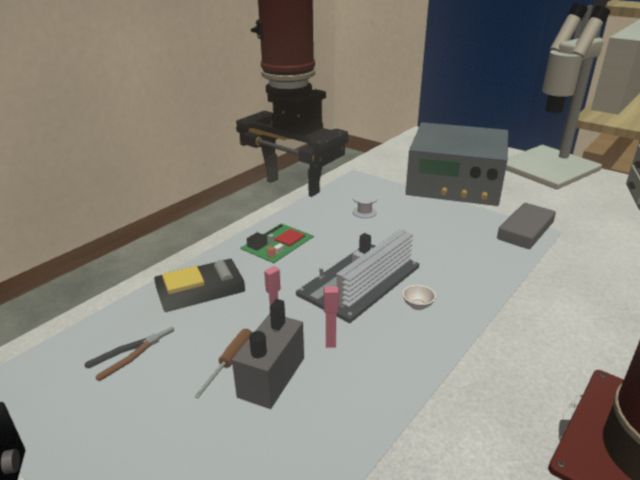

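View pics/wrist0.png

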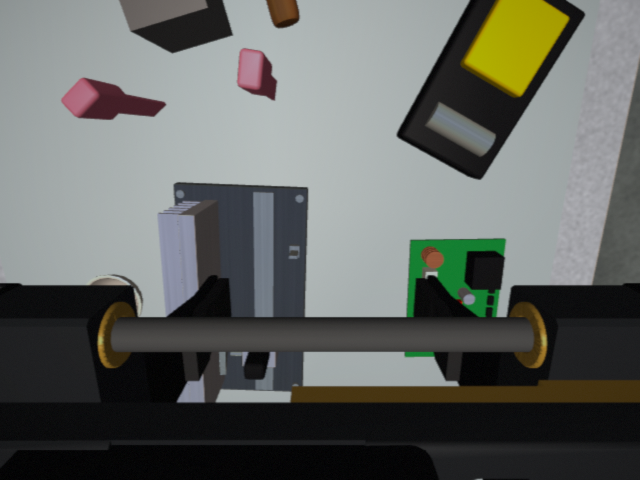

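Scene picture: the fixture is at about (290,250) with the grip at (259,240), the index tab at (306,278). The stand is at (460,260), with the flat handle at (448,233) and the round one at (485,237). Two pink look-alikes stand at (400,230). Next I measure.

```bash
cat > h.py <<'E'
from cell import env
import cv2, numpy as np
from scipy.optimize import least_squares
def K(p): return np.array([[p["fx"],0,p["cx"]],[0,p["fy"],p["cy"]],[0,0,1.]])
def proj(p,X): return cv2.projectPoints(np.atleast_2d(np.float64(X)),np.float64(p["rvec"]),np.float64(p["tvec"]),K(p),None)[0][:,0]
def onz(p,uv,z):
    R=cv2.Rodrigues(np.float64(p["rvec"]))[0];c=-R.T@p["tvec"]
    d=R.T@np.linalg.inv(K(p))@np.array([uv[0],uv[1],1.]);return c+d*(z-c[2])/d[2]
def tri(obs):
    A=[]
    for p,uv in obs:
        P=K(p)@np.hstack([cv2.Rodrigues(np.float64(p["rvec"]))[0],np.float64(p["tvec"]).reshape(3,1)])
        A+= [uv[0]*P[2]-P[0],uv[1]*P[2]-P[1]]
    v=np.linalg.svd(np.array(A))[2][-1];return v[:3]/v[3]
E
python3 - <<'E'
from h import *
pics={n:env.read_camera(n) for n in ("scene","side","wrist")}
for q,z in [("fixture",0),("bar",.012),("grip_top",.079),("pointer",.031),("index",.012),("gap_mouth",.064),("plate_top",.064),("blade_handle",.1055),("stand",0),("probe",None),("blade",.003)]:
    for n,p in pics.items():
        for d in env.spot_point(q,p)[:2]:
            print(q,n,round(d["conf"],2),np.round(d["position"],1), np.round(onz(p,d["position"],z),4) if z is not None else "")
import pickle;pickle.dump(pics,open("p0.pkl","wb"))
print(env.sense()["time"])
E
python3 - <<'E'
import cv2
for n,(x,y,w,h) in {"scene":(200,180,320,160),"side":(200,210,240,200)}.items():
    im=cv2.imread(f"pics/{n}0.png")[y:y+h,x:x+w];f=2.5 if n=="scene" else 3
    cv2.imwrite(f"pics/{n}0c.png",cv2.resize(im,None,fx=f,fy=f,interpolation=cv2.INTER_CUBIC))
E
```

```text
fixture scene 0.94 [291.8 251.5] [ 0.5332 -0.0991  0.    ]
fixture side 0.68 [366.7 286.1] [ 0.5417 -0.0905  0.    ]
fixture wrist 0.93 [224.8 289.4] [ 0.5406 -0.094   0.    ]
bar scene 0.69 [292.9 249.6] [ 0.5395 -0.0942  0.012 ]
bar side 0.97 [366.3 279.3] [ 0.5464 -0.0953  0.012 ]
bar side 0.34 [419.  306.1] [ 0.4196 -0.0828  0.012 ]
grip_top scene 0.79 [259.1 233.3] [ 0.5818 -0.1407  0.079 ]
grip_top side 0.65 [363.4 237.9] [ 0.5811 -0.1317  0.079 ]
grip_top side 0.51 [369.2 276.9] [ 0.4949 -0.0237  0.079 ]
grip_top wrist 0.73 [254.  374.9] [ 0.5845 -0.1477  0.079 ]
pointer scene 0.84 [253.3 263.9] [ 0.6132 -0.1448  0.031 ]
pointer side 0.53 [351.3 247.4] [ 0.6236 -0.1513  0.031 ]
pointer wrist 0.92 [287.6 344.2] [ 0.6124 -0.1441  0.031 ]
pointer wrist 0.27 [219.4 358.8] [ 0.5377 -0.1621  0.031 ]
index scene 0.5 [305.3 282.7] [ 0.6164 -0.046   0.012 ]
index side 0.49 [324.7 277.2] [ 0.6172 -0.0503  0.012 ]
index side 0.4 [384.8 247.9] [ 0.5815 -0.2197  0.012 ]
index wrist 0.49 [292.2 247.6] [ 0.6181 -0.0414  0.012 ]
gap_mouth scene 0.61 [267.9 225.5] [ 0.5408 -0.1404  0.064 ]
gap
[... 450 characters left out ...]
2 295.9] [0.4921 0.0908 0.1055]
blade_handle wrist 0.91 [252.3  70.4] [0.6011 0.1161 0.1055]
blade_handle wrist 0.57 [98.2 99.1] [0.4913 0.0974 0.1055]
stand scene 0.86 [451.7 279.5] [0.5287 0.2079 0.    ]
stand scene 0.33 [255.3 260.4] [ 0.5751 -0.1593  0.    ]
stand side 0.74 [270.1 378.5] [0.5227 0.2156 0.    ]
stand wrist 0.73 [120.5 291.4] [ 0.4236 -0.0964  0.    ]
blade scene 0.82 [395.5 253.7] [0.4902 0.0986 0.003 ]
blade scene 0.82 [394.3 300.5] [0.6086 0.1136 0.003 ]
blade side 0.58 [330.9 345.5] [0.4904 0.0961 0.003 ]
blade side 0.38 [364.3 213. ] [ 0.7183 -0.342   0.003 ]
blade wrist 0.93 [273.3  89.6] [0.6027 0.1143 0.003 ]
blade wrist 0.61 [155. 108.] [0.4873 0.0977 0.003 ]
1.95
```

View pics/scene0c.png

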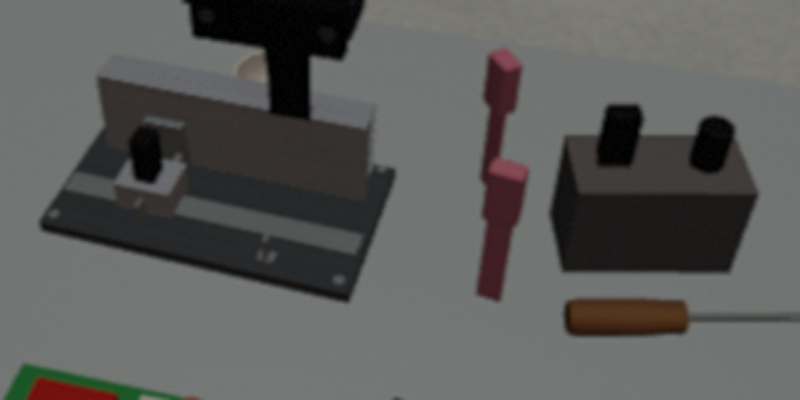

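View pics/side0c.png

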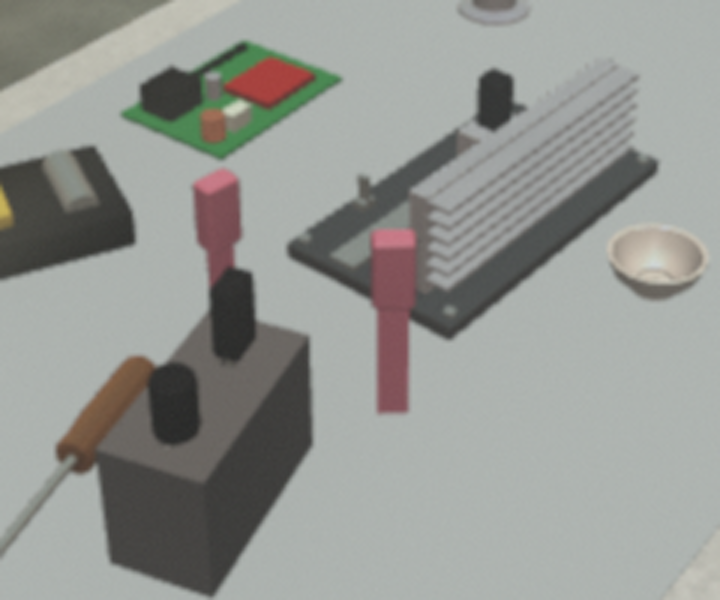

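```bash
python3 - <<'E'
import cv2
im=cv2.imread("pics/wrist0.png")[170:400,130:330]
cv2.imwrite("pics/wrist0c.png",cv2.resize(cv2.convertScaleAbs(im,alpha=1.5),None,fx=2.6,fy=2.6,interpolation=cv2.INTER_CUBIC))
im=cv2.imread("pics/scene0.png")[195:305,210:365]
cv2.imwrite("pics/scene0d.png",cv2.resize(cv2.convertScaleAbs(im,alpha=1.6),None,fx=5,fy=5,interpolation=cv2.INTER_CUBIC))
E
```

```text
(no output)
```

View pics/wrist0c.png

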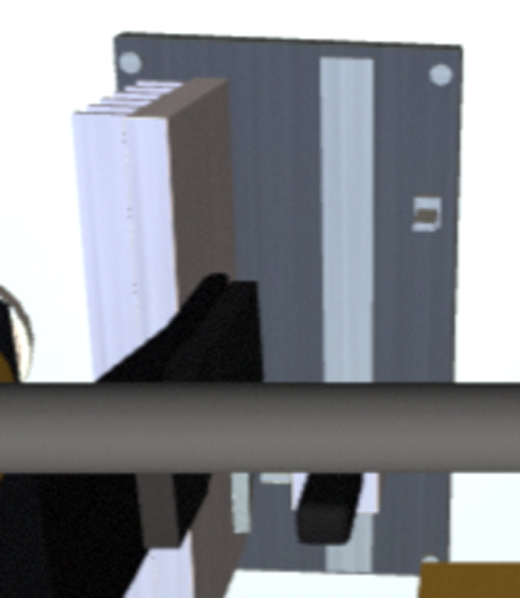

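View pics/scene0d.png

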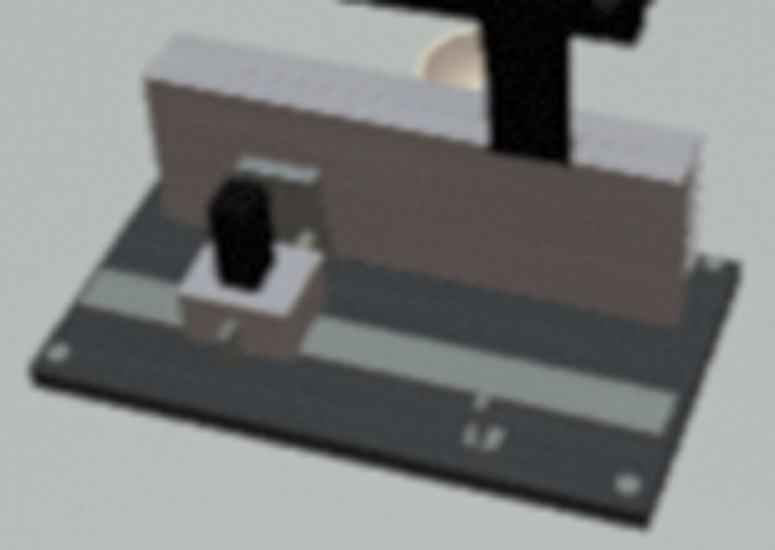

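```bash
cat > fit.py <<'E'
from h import *
import pickle
P=pickle.load(open("p0.pkl","rb"))
W=np.array([[117,34,-45,120,12],[462,45,90,120,12],[448,576,90,-120,12],[168,117,0,105,85],[73,113,-31,105,85],[230,78,0,105,12]],float)
S=np.array([[32,372,90,-120,12],[648,517,90,120,12],[742,262,-45,120,12],[147,80,0,-105,85],[690,183,0,105,85],[682,325,0,105,12],[160,222,0,-105,12]],float)
W[:,:2]=W[:,:2]/2.6+[130,170];S[:,:2]=S[:,:2]/5+[210,195]
def world(v,X):
    c,s=np.cos(v[2]),np.sin(v[2]);X=np.atleast_2d(X)
    return np.c_[v[0]+c*X[:,0]-s*X[:,1],v[1]+s*X[:,0]+c*X[:,1],X[:,2]]
def res(v,sets): return np.concatenate([(proj(P[n],world(v,A[:,2:]/1000))-A[:,:2]).ravel() for n,A in sets])
if __name__=="__main__":
    for sets in ([("wrist",W)],[("scene",S)],[("wrist",W),("scene",S)]):
        r=least_squares(res,[.54,-.09,0],args=(sets,),loss="soft_l1");print(r.x,np.round(res(r.x,sets),1))
    v=r.x
    def loc(X):
        c,s=np.cos(v[2]),np.sin(v[2]);d=X[:2]-v[:2];return np.round([c*d[0]+s*d[1],-s*d[0]+c*d[1]],4)
    for n,uv,z,l in [("scene",(210+481/5,195+395/5),.036,"index top"),("scene",(210+484/5,195+437/5),.012,"index foot"),("wrist",(130+427/2.6,170+214/2.6),.012,"foot w"),("scene",(210+233/5,195+325/5),.031,"pointer"),("wrist",(287.6,344.2),.031,"pointer w"),("scene",(259.1,233.3),.079,"grip"),("wrist",(254,374.9),.079,"grip w"),("scene",(210+278/5,195+170/5),.064,"plate mid")]:
        print(l,loc(onz(P[n],uv,z)))
E
python3 fit.py
```

```text
[ 0.54099621 -0.09545744 -0.03759464] [-1.9 -0.   0.5  0.8  0.2 -0.1  0.6 -0.1 -0.7  0.   0.3 -0.4]
[ 0.5406822  -0.09307259 -0.03218322] [-0.6 -0.2  1.4 -0.5  0.8 -0.3 -0.7 -0.3 -0.8  0.2 -0.5  1.2  1.4  0.2]
[ 0.5410181  -0.09512962 -0.03634434] [-2.  -0.3  0.3  0.4  0.4 -0.4  0.4 -0.5 -0.8 -0.3  0.2 -0.7 -1.8 -0.5
 -0.1 -0.4 -0.2 -0.1 -1.7 -0.5 -2.1  0.3 -1.7  1.2  0.5  0. ]
index top [0.0742 0.0545]
index foot [0.072  0.0542]
foot w [0.0773 0.0514]
pointer [ 0.0629 -0.0453]
pointer w [ 0.0731 -0.0464]
grip [ 0.0424 -0.0441]
grip w [ 0.0454 -0.0509]
plate mid [ 0.0121 -0.0455]
```

```bash
python3 -m pendant '[[[0,0,-0.18],[-29,-13,0],1],[[0,0,-0.36],[-58,-26,0],1],[[0,0,-0.54],[-87,-39,0],1],[[0,0,-0.72],[-116,-52,0],1],[[0,0,-0.9],[-144,-64,0],1]]'
```

```text
time: 2.58
tcp_pos: [0.5855, -0.145, 0.2227]
tcp_rot: [0.326, 0.945, -0.0, 0.0]
wrist_force: [0.9, -0.4, -0.2]
finger_gap: 0.0869
```

```bash
python3 -m pendant '[[[0,0,-0.16],[0,0,10],1],[[0,0,-0.32],[0,0,20],1],[[0,0,-0.48],[0,0,30],1],[[0,0,-0.634],[0,0,40],1],[[0,0,-0.634],[0,0,40],1]]'
cat > look.py <<'E'
import sys
from h import *
import pickle
t=sys.argv[1];P={}
for n in sys.argv[2].split(","):
    P[n]=env.read_camera(n);cv2.imwrite(f"pics/{n}{t}.png",cv2.convertScaleAbs(P[n]["color"][:,:,::-1],alpha=1.4))
for a in sys.argv[3:]:
    q,z=a.split(":");z=float(z)
    for n,p in P.items():
        for d in env.spot_point(q,p)[:2]: print(q,n,round(d["conf"],2),np.round(d["position"],1),np.round(onz(p,d["position"],z),4))
pickle.dump(P,open(f"p{t}.pkl","wb"))
s=env.sense();print(s["time"],s["tcp_pos"],s["tcp_rot"])
E
python3 look.py 1 wrist,scene,side grip_top:.079 pointer:.031 index:.012 fixture:0
```

```text
time: 3.2
tcp_pos: [0.5855, -0.144, 0.1819]
tcp_rot: [0.019, 1.0, 0.0, -0.001]
wrist_force: [-0.2, 0.8, 0.1]
finger_gap: 0.0869
grip_top wrist 0.63 [322.8 240.8] [ 0.5876 -0.1435  0.079 ]
grip_top wrist 0.34 [375.9 163.4] [ 0.5325 -0.1041  0.079 ]
grip_top scene 0.8 [256.8 232.7] [ 0.5813 -0.1453  0.079 ]
grip_top scene 0.31 [268.9 223.4] [ 0.5512 -0.1333  0.079 ]
grip_top side 0.72 [363. 235.] [ 0.5883 -0.1408  0.079 ]
pointer wrist 0.86 [320.6 251.8] [ 0.6115 -0.1463  0.031 ]
pointer scene 0.81 [253.9 260.6] [ 0.6049 -0.1469  0.031 ]
pointer side 0.62 [353.7 249.3] [ 0.6151 -0.1481  0.031 ]
pointer side 0.54 [278.6 245. ] [ 0.7535 -0.0643  0.031 ]
index wrist 0.56 [429.3 249. ] [ 0.6187 -0.0447  0.012 ]
index scene 0.37 [305.1 283.7] [ 0.6188 -0.0457  0.012 ]
index side 0.62 [324.7 276.1] [ 0.6196 -0.0534  0.012 ]
index side 0.52 [365.8 213.3] [ 0.7052 -0.3286  0.012 ]
fixture wrist 0.58 [372.8 166.3] [ 0.5414 -0.0959  0.    ]
fixture scene 0.58 [294.9 249.4] [ 0.5259 -0.095   0.    ]
fixture scene 0.56 [504.1 394.3] [0.7419 0.2941 0.    ]
fixture side 0.85 [368.4 287.2] [ 0.5369 -0.0895  0.    ]
fixture side 0.71 [198.6 293.9] [0.7901 0.1333 0.    ]
3.95 [ 0.58595073 -0.14401441  0.18256361] [ 1.84802813e-02  9.99829225e-01 -8.46215727e-06 -2.16344501e-05]
```

View pics/wrist1.png

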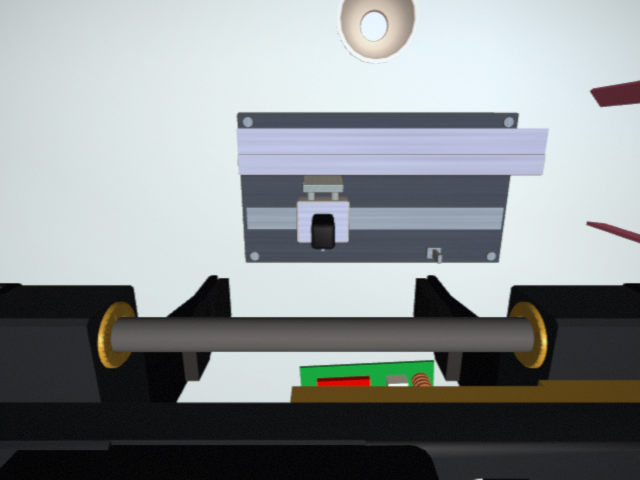

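View pics/scene1.png

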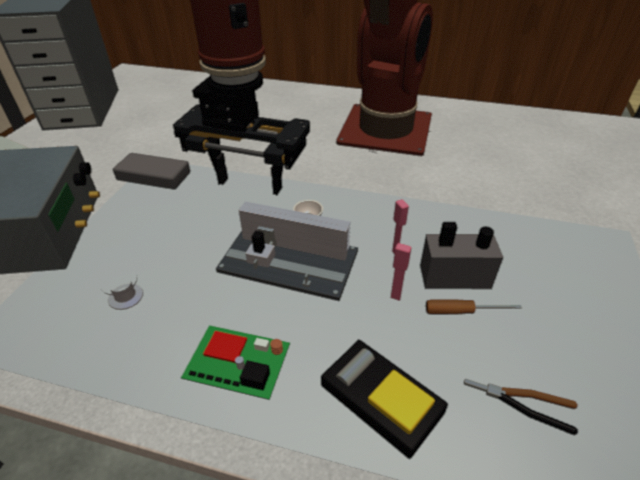

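```bash
python3 - <<'E'
import cv2
im=cv2.imread("pics/wrist1.png")[100:280,225:555]
cv2.imwrite("pics/wrist1c.png",cv2.resize(im,None,fx=2.4,fy=2.4,interpolation=cv2.INTER_CUBIC))
im=cv2.imread("pics/wrist1.png")[170:270,290:450]
cv2.imwrite("pics/wrist1d.png",cv2.resize(im,None,fx=5,fy=5,interpolation=cv2.INTER_CUBIC))
E
```

```text
(no output)
```

View pics/wrist1c.png

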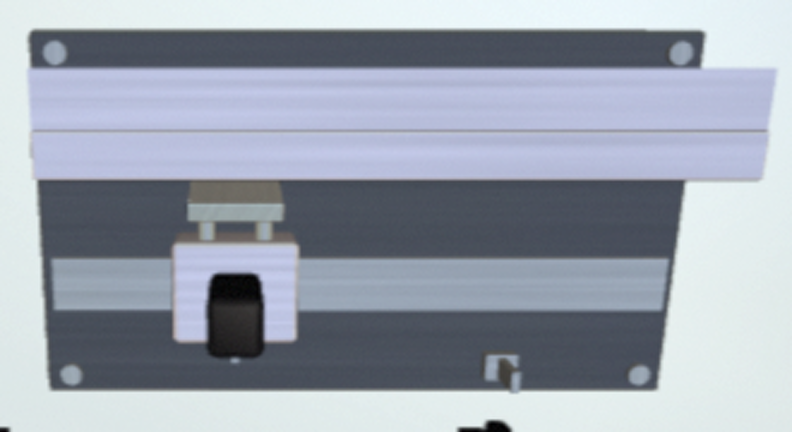

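View pics/wrist1d.png

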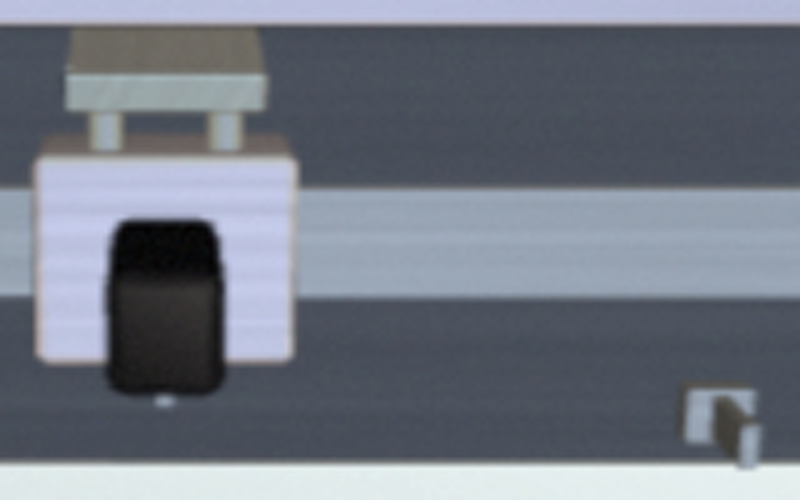

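```bash
cat > fit1.py <<'E'
from fit import *
Q=pickle.load(open("p1.pkl","rb"));p=Q["wrist"]
A=np.array([[29,31,-45,-120,12],[704,32,-45,120,12],[50,389,90,-120,12],[657,388,90,120,12],[35,180,0,-105,85],[762,180,0,105,85],[29,69,-31,-105,85],[777,69,-31,105,85]],float)
A[:,:2]=A[:,:2]/2.4+[225,100]
f=lambda v:(proj(p,world(v,A[:,2:]/1000))-A[:,:2]).ravel()
r=least_squares(f,[.54,-.095,-.036],loss="soft_l1");v=r.x
def loc(X):
    c,s=np.cos(v[2]),np.sin(v[2]);d=X[:2]-v[:2];return np.round([c*d[0]+s*d[1],-s*d[0]+c*d[1]],4)
if __name__=="__main__":
    print(v,np.round(r.fun,1))
    for l,x,y,z in [("indextop",748,443,.036),("foot",720,412,.012),("grip",165,335,.079),("blockC",166,258,.040),("plate",166,74,.064),("pointer",165,400,.031)]:
        print(l,loc(onz(p,(290+x/5,170+y/5),z)))
E
python3 fit1.py
```

```text
[ 0.54045479 -0.09465118 -0.03802625] [-0.4 -0.5  1.2 -0.9 -0.3  0.7  0.3  1.1 -0.4  0.3 -0.2  0.3 -0.6 -0.1
  1.  -0.1]
indextop [0.0776 0.0554]
foot [0.0797 0.0576]
grip [ 0.046  -0.0469]
blockC [ 0.0434 -0.0466]
plate [ 0.0094 -0.0467]
pointer [ 0.0713 -0.0467]
```

```bash
python3 -m pendant '[[[0,0,0],[1,1,30],1],[[0,0,0],[1,1,60],1],[[0,0,0],[1,1,90],1],[[0,0,0],[1,1,120],0.6],[[0,0,0],[1,1,132],0.5]]' 15
python3 -m pendant '[[[0,0,0],[0,0,0],0],[[0,0,0],[0,0,0],0],[[0,0,0],[0,0,0],0],[[0,0,0],[0,0,0],0],[[0,0,0],[0,0,0],0]]' 15
```

```text
time: 4.58
tcp_pos: [0.5839, -0.1428, 0.0488]
tcp_rot: [0.018, 1.0, 0.0, -0.001]
wrist_force: [-0.2, 0.6, 0.7]
finger_gap: 0.0742
time: 5.2
tcp_pos: [0.5851, -0.143, 0.0509]
tcp_rot: [0.018, 1.0, -0.0, 0.0]
wrist_force: [-0.3, -0.7, -0.4]
finger_gap: 0.025
```

```bash
python3 -m pendant '[[[0,0,0],[0,0,0],0],[[0,0,0],[0,0,0],0],[[0,0,0],[0,0,0],0],[[0,0,0],[0,8,0],0],[[0,0,0],[0,16,0],0]]' 15
python3 -m pendant '[[[0,0,0],[0,16,0],0],[[0,0,0],[0,32,0],0],[[0,0,0],[0,48,0],0],[[0,0,0],[0,64,0],0],[[0,0,0],[0,80,0],0]]' 15
python3 -m pendant '[[[0,0,0],[0,0,0],0],[[0,0,0],[0,0,0],0],[[0,0,0],[0,0,0],0],[[0,0,0],[0,0,0],0],[[0,0,0],[0,0,0],0]]' 15
python3 look.py 2 wrist,scene,side grip_top:.079 pointer:.031 index:.012
python3 - <<'E'
import cv2
im=cv2.imread("pics/scene2.png")[190:310,210:370]
cv2.imwrite("pics/scene2c.png",cv2.resize(im,None,fx=5,fy=5,interpolation=cv2.INTER_CUBIC))
E
```

```text
time: 5.82
tcp_pos: [0.5856, -0.1274, 0.0507]
tcp_rot: [0.019, 1.0, -0.0, 0.0]
wrist_force: [0.3, -4.6, 1.5]
finger_gap: 0.018
time: 6.45
tcp_pos: [0.5888, -0.0464, 0.0507]
tcp_rot: [0.018, 1.0, -0.0, 0.0]
wrist_force: [1.8, -5.2, 0.4]
finger_gap: 0.018
time: 7.08
tcp_pos: [0.5887, -0.0471, 0.0507]
tcp_rot: [0.019, 1.0, 0.0, 0.0]
wrist_force: [1.2, 3.4, 2.5]
finger_gap: 0.0176
grip_top wrist 0.6 [325.  329.5] [ 0.5903 -0.046   0.079 ]
grip_top scene 0.97 [306.6 246.3] [ 0.5927 -0.0488  0.079 ]
grip_top scene 0.4 [290.  248.7] [ 0.6059 -0.0747  0.079 ]
grip_top side 0.75 [334.1 256. ] [ 0.5872 -0.0413  0.079 ]
pointer scene 0.75 [307.3 272.4] [ 0.6083 -0.0442  0.031 ]
pointer scene 0.24 [292.6 250.1] [ 0.56   -0.0872  0.031 ]
pointer side 0.82 [323.8 267.5] [ 0.6228 -0.0546  0.031 ]
pointer side 0.29 [198.7 288.8] [0.7671 0.1479 0.031 ]
index scene 0.63 [306.  283.2] [ 0.6172 -0.0445  0.012 ]
index side 0.73 [368.5 285.5] [ 0.5311 -0.0802  0.012 ]
index side 0.53 [322.8 279.3] [ 0.6157 -0.0421  0.012 ]
7.675 [ 0.58872881 -0.04708436  0.05067981] [ 1.84037290e-02  9.99830620e-01 -2.30796644e-05  1.85647743e-04]
```

View pics/wrist2.png

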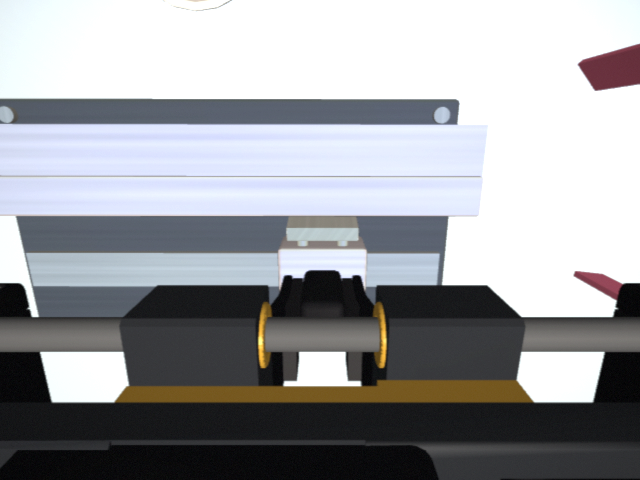

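View pics/scene2c.png

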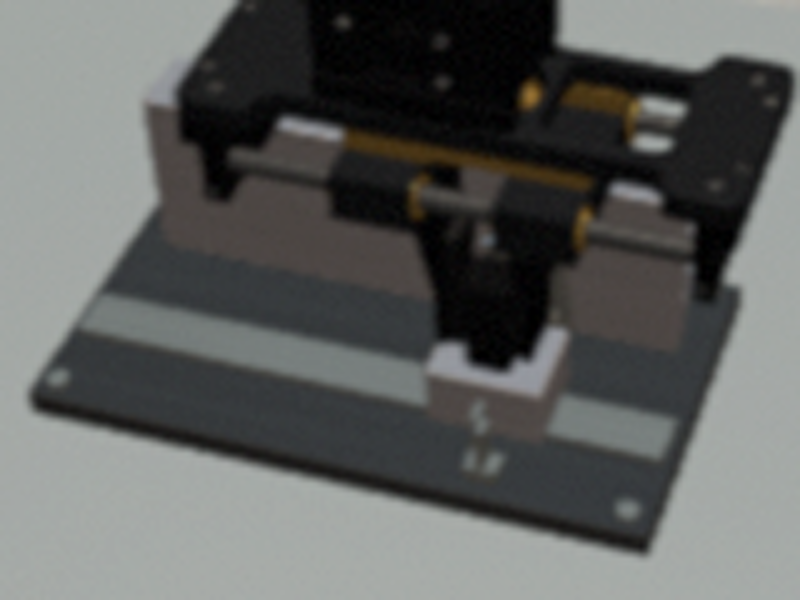

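```bash
python3 - <<'E'
import cv2
im=cv2.imread("pics/scene2.png")[255:295,285:335]
a=cv2.resize(im,None,fx=12,fy=12,interpolation=cv2.INTER_CUBIC)
cv2.imwrite("pics/scene2d.png",a)
im=cv2.imread("pics/side2.png")[245:305,290:370]
cv2.imwrite("pics/side2d.png",cv2.resize(im,None,fx=10,fy=10,interpolation=cv2.INTER_CUBIC))
E
python3 - <<'E'
from fit import *
Q=pickle.load(open("p2.pkl","rb"))
v=[.5405,-.0947,-.038]
for n in("scene","side"):
    for l,X in [("pt",[62,49.3,31]),("ptend",[72,49.3,31]),("ptend+5",[72,54.3,31]),("idx in top y55",[74,55,36]),("idx out top",[82,55,36]),("idx out bottom",[82,55,12])]:
        u=proj(Q[n],world(v,np.array(X)/1000))[0];o,f=((285,255),12) if n=="scene" else ((290,245),10)
        print(n,l,np.round((u-o)*f))
E
```

```text
scene pt [252. 185.]
scene ptend [230. 232.]
scene ptend+5 [262. 239.]
scene idx in top y55 [261. 226.]
scene idx out top [244. 264.]
scene idx out bottom [248. 376.]
side pt [390. 272.]
side ptend [352. 254.]
side ptend+5 [336. 264.]
side idx in top y55 [326. 242.]
side idx out top [295. 227.]
side idx out bottom [296. 326.]
```

View pics/scene2d.png

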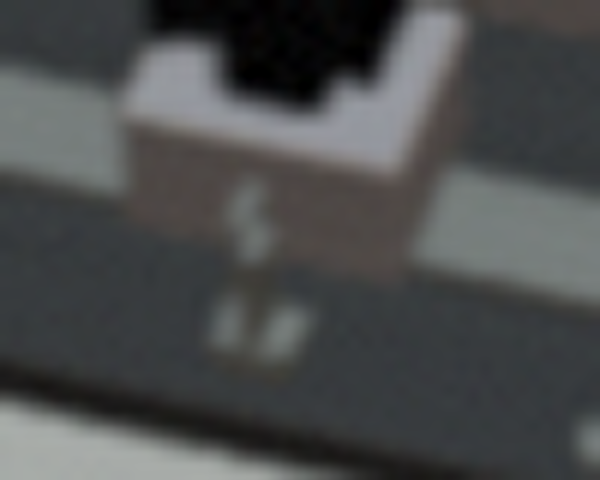

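View pics/side2d.png

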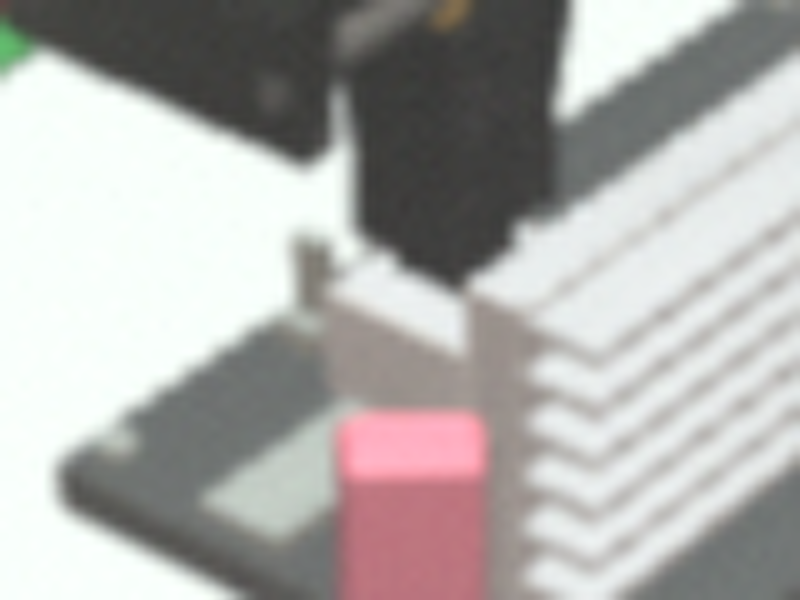

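```bash
python3 -m pendant '[[[0,0,0],[0,2,0],0],[[0,0,0],[0,4,0],0],[[0,0,0],[0,5.7,0],0],[[0,0,0],[0,5.7,0],0],[[0,0,0],[0,5.7,0],0]]' 15
python3 -m pendant '[[[0,0,0],[0,0,0],0.25],[[0,0,0],[0,0,0],0.5],[[0,0,0],[0,0,0],0.6],[[0,0,0],[0,0,0],0.6],[[0,0,0],[0,0,-5],0.6]]' 15
python3 -m pendant '[[[0,0,0],[0,0,-30],0.6],[[0,0,0],[0,0,-60],0.6],[[0,0,0],[0,0,-90],0.6],[[0,0,0],[0,0,-120],0.6],[[0,0,0],[0,0,-150],0.6]]' 15
python3 look.py 3 wrist,scene,side pointer:.031 index:.012
python3 - <<'E'
import cv2
im=cv2.imread("pics/wrist3.png")
cv2.imwrite("pics/wrist3c.png",cv2.resize(im[90:290,140:480],None,fx=2.3,fy=2.3,interpolation=cv2.INTER_CUBIC))
im=cv2.imread("pics/scene3.png")[235:300,260:350]
cv2.imwrite("pics/scene3d.png",cv2.resize(im,None,fx=8,fy=8,interpolation=cv2.INTER_CUBIC))
E
```

```text
time: 8.3
tcp_pos: [0.5889, -0.0429, 0.0507]
tcp_rot: [0.019, 1.0, -0.001, 0.0]
wrist_force: [3.6, -4.5, 4.6]
finger_gap: 0.0181
time: 8.93
tcp_pos: [0.5883, -0.0412, 0.0553]
tcp_rot: [0.018, 1.0, 0.0, -0.001]
wrist_force: [0.3, -0.2, -0.2]
finger_gap: 0.0497
time: 9.55
tcp_pos: [0.5887, -0.0413, 0.207]
tcp_rot: [0.018, 1.0, 0.0, 0.0]
wrist_force: [-0.2, -0.5, 0.1]
finger_gap: 0.052
pointer wrist 0.88 [322.9 242.9] [ 0.6143 -0.0414  0.031 ]
pointer wrist 0.3 [321.2 232.1] [ 0.6037 -0.0427  0.031 ]
pointer scene 0.81 [306.3 273.5] [ 0.6114 -0.0451  0.031 ]
pointer scene 0.37 [306.1 284.6] [ 0.6369 -0.0378  0.031 ]
index wrist 0.69 [321.5 241.9] [ 0.6189 -0.043   0.012 ]
index scene 0.42 [305.5 284.6] [ 0.6207 -0.0443  0.012 ]
index side 0.5 [321.5 275.8] [ 0.6254 -0.0503  0.012 ]
10.0 [ 0.58824452 -0.04136852  0.20456397] [ 1.84068570e-02  9.99830215e-01  8.76595560e-06 -8.53179411e-04]
```

View pics/wrist3c.png

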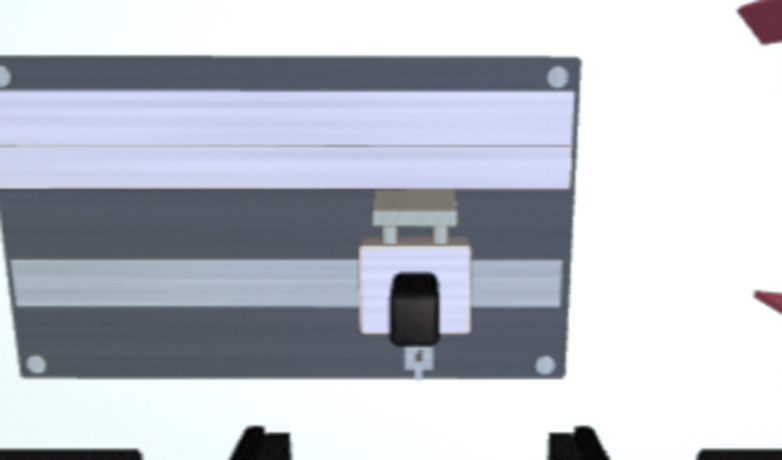

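View pics/scene3d.png

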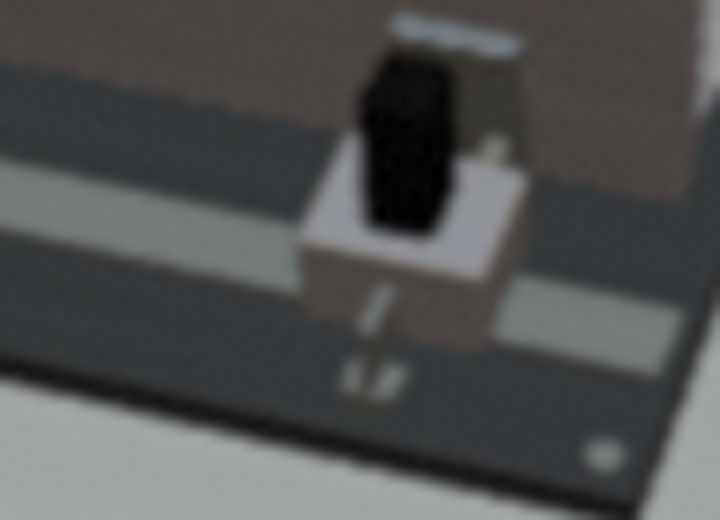

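```bash
cat > fit3.py <<'E'
from fit import *
Q=pickle.load(open("p3.pkl","rb"));p=Q["wrist"]
A=np.array([[580,58,-45,120,12],[565,378,90,120,12],[22,377,90,-120,12],[570,188,0,105,85],[575,91,-31,105,85]],float)
A[:,:2]=A[:,:2]/2.3+[140,90]
f=lambda v:(proj(p,world(v,A[:,2:]/1000))-A[:,:2]).ravel()
r=least_squares(f,[.54,-.095,-.036],loss="soft_l1");v=r.x
def loc(X):
    c,s=np.cos(v[2]),np.sin(v[2]);d=X[:2]-v[:2];return np.round([c*d[0]+s*d[1],-s*d[0]+c*d[1]],4)
print(v,np.round(r.fun,1))
for l,x,y,z in [("indextop",418.5,367,.036),("foot",418.5,358,.012),("grip",415,326,.079),("blockC",415,290,.040),("plate",415,210,.064)]:
    X=onz(p,(140+x/2.3,90+y/2.3),z);print(l,loc(X),X)
E
python3 fit3.py
python3 - <<'E'
import cv2
im=cv2.imread("pics/scene0.png")[200:310,380:520]
cv2.imwrite("pics/s_st.png",cv2.resize(cv2.convertScaleAbs(im,alpha=2),None,fx=5,fy=5,interpolation=cv2.INTER_CUBIC))
im=cv2.imread("pics/side0.png")[285:410,220:350]
cv2.imwrite("pics/d_st.png",cv2.resize(cv2.convertScaleAbs(im,alpha=1.5),None,fx=4.6,fy=4.6,interpolation=cv2.INTER_CUBIC))
E
```

```text
[ 0.54015248 -0.09479839 -0.03843227] [ 0.9 -1.   0.2  0.3 -0.9  0.4 -0.1  0.4 -0.1 -0.1]
indextop [0.0771 0.0553] [ 0.61933621 -0.04252414  0.036     ]
foot [0.0806 0.0553] [ 0.62280687 -0.04265049  0.012     ]
grip [0.0484 0.054 ] [ 0.59058936 -0.04269945  0.079     ]
blockC [0.0441 0.0538] [ 0.58624232 -0.04268537  0.04      ]
plate [0.0097 0.0539] [ 0.55186993 -0.04128847  0.064     ]
```

View pics/s_st.png

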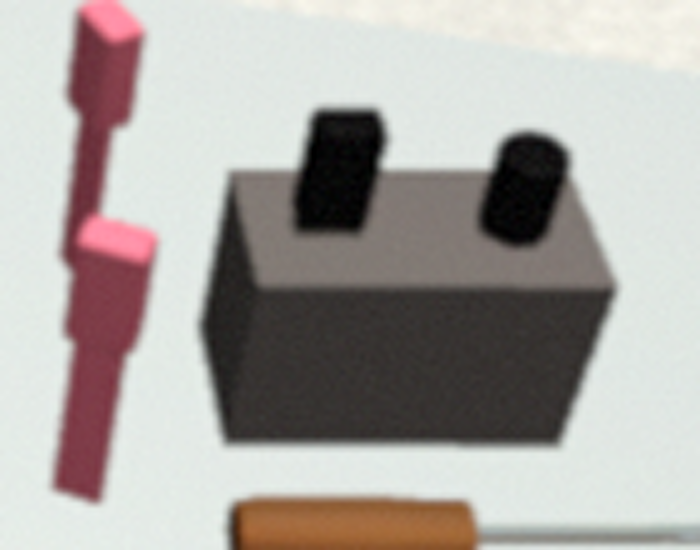

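View pics/d_st.png

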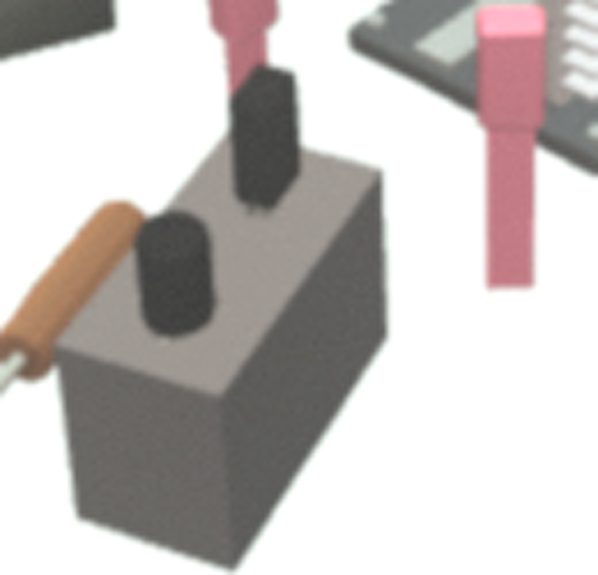

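```bash
cat > fits.py <<'E'
from fit import *
S=np.array([[258,289,30,-60,80],[616,288,30,60,80],[230,172,-30,-60,80],[572,180,-30,60,80],[225,443,30,-60,0],[561,443,30,60,0],[202,325,-30,-60,0]],float)
D=np.array([[58,346,30,60,80],[220,396,-30,60,80],[382,171,-30,-60,80],[80,517,30,60,0],[233,568,-30,60,0],[386,335,-30,-60,0]],float)
S[:,:2]=S[:,:2]/5+[380,200];D[:,:2]=D[:,:2]/4.6+[220,285]
for sets in ([("scene",S)],[("side",D)],[("scene",S),("side",D)]):
    r=least_squares(res,[.53,.21,0],args=(sets,),loss="soft_l1");print(np.round(r.x,4),np.round(res(r.x,sets),1))
    print("blade",world(r.x,[[0,-.032,.1055],[0,.032,.1]]))
E
python3 fits.py
```

```text
[0.5214 0.2132 0.2494] [ 0.3 -0.6  0.7  0.2  0.3 -0.7 -0.1 -1.8 -0.3  0.5 -0.3  1.2 -0.6  0.4]
blade [[0.52934235 0.18214644 0.1055    ]
 [0.51354809 0.24416693 0.1       ]]
[0.5224 0.2116 0.2625] [-0.7 -0.8  0.3 -0.3  0.  -1.  -0.6  0.4  0.6  1.   0.3  0.3]
blade [[0.53069393 0.1806882  0.1055    ]
 [0.51408401 0.24249524 0.1       ]]
[0.5217 0.2125 0.2585] [ 0.1 -0.3  0.4 -0.  -0.2 -0.5 -0.7 -2.  -0.5  0.8 -0.6  1.  -1.   0.7
 -1.  -0.3 -0.   0.2  0.1 -0.5 -0.9  0.9  0.3  1.6  0.4  0.9]
blade [[0.52992023 0.18159945 0.1055    ]
 [0.51356266 0.24347376 0.1       ]]
```

```bash
python3 -m pendant '[[[0,0,0.16],[13,44,0],0.7],[[0,0,0.32],[26,88,0],0.7],[[0,0,0.48],[40,132,0],0.7],[[0,0,0.64],[53,176,0],0.7],[[0,0,0.8],[66,221,0],0.7]]'
python3 -m pendant '[[[0,0,0.16],[0,0,0],0.7],[[0,0,0.32],[0,0,0],0.7],[[0,0,0.475],[0,0,0],0.7],[[0,0,0.475],[0,0,0],0.7],[[0,0,0.475],[0,0,0],0.7]]'
python3 look.py 4 wrist,side,scene blade_handle:.1055 probe:.05
```

```text
time: 10.62
tcp_pos: [0.5302, 0.1831, 0.2051]
tcp_rot: [0.409, 0.913, -0.0, -0.0]
wrist_force: [0.3, -0.1, -0.1]
finger_gap: 0.061
time: 11.25
tcp_pos: [0.5308, 0.1819, 0.2053]
tcp_rot: [0.609, 0.794, -0.0, -0.0]
wrist_force: [0.2, 0.4, -1.1]
finger_gap: 0.0611
blade_handle wrist 0.91 [323.7 239.6] [0.5318 0.1813 0.1055]
blade_handle wrist 0.62 [387.6 335.7] [0.6014 0.1179 0.1055]
blade_handle side 0.93 [329.2 295. ] [0.4975 0.0918 0.1055]
blade_handle side 0.92 [276.  312.3] [0.5362 0.1786 0.1055]
blade_handle scene 0.86 [399.6 258.7] [0.6097 0.1115 0.1055]
blade_handle scene 0.7 [445.1 234.1] [0.5306 0.1774 0.1055]
probe wrist 0.58 [319.5 144.8] [0.5115 0.2441 0.05  ]
probe side 0.24 [274.5 245.2] [ 0.7382 -0.0358  0.05  ]
11.7 [0.53090392 0.18191577 0.20552753] [ 6.09761826e-01  7.92584703e-01 -3.36783135e-05 -4.14994427e-05]
```

View pics/wrist4.png

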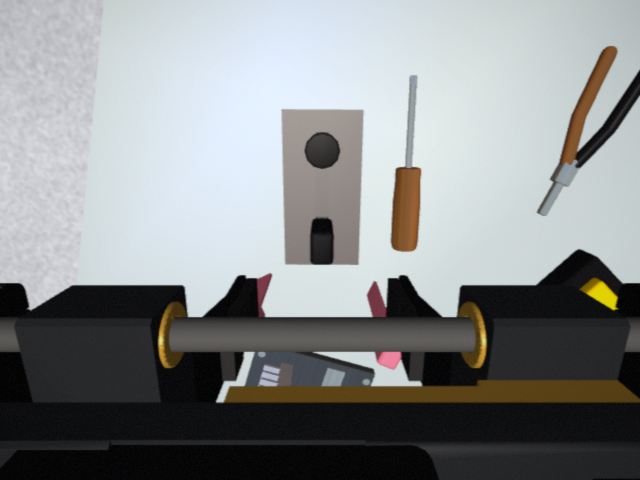

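View pics/side4.png

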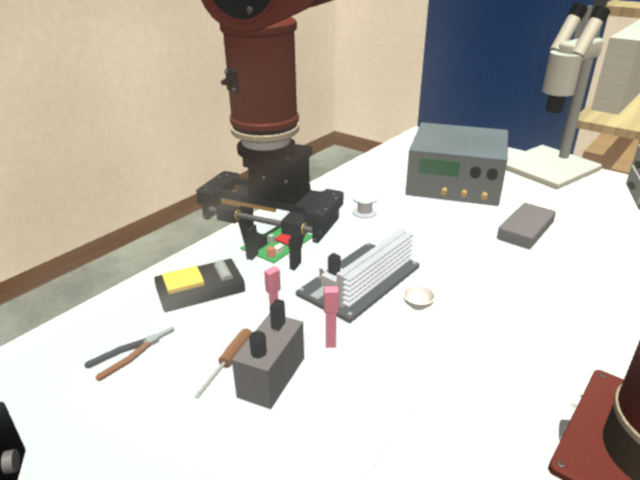

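```bash
python3 -m pendant '[[[0,0,0],[0,0,25],0.6],[[0,0,0],[0,0,50],0.6],[[0,0,0],[0,0,75],0.6],[[0,0,0],[0,0,98],0.6],[[0,0,0],[0,0,114],0.5]]'
python3 -m pendant '[[[0,0,0],[0,0,0],0],[[0,0,0],[0,0,0],0],[[0,0,0],[0,0,0],0],[[0,0,0],[0,0,0],0],[[0,0,0],[0,0,0],0]]' 30
python3 look.py 5 wrist,side
```

```text
time: 12.32
tcp_pos: [0.5306, 0.1818, 0.0905]
tcp_rot: [0.61, 0.793, -0.0, -0.0]
wrist_force: [0.2, -0.2, -0.3]
finger_gap: 0.048
time: 12.95
tcp_pos: [0.5315, 0.1822, 0.0923]
tcp_rot: [0.61, 0.792, 0.001, 0.0]
wrist_force: [0.3, 0.8, 4.9]
finger_gap: 0.0157
13.05 [0.5314781  0.18217479 0.09231488] [6.09872682e-01 7.92499097e-01 6.00816602e-04 3.62121797e-04]
```

View pics/side5.png

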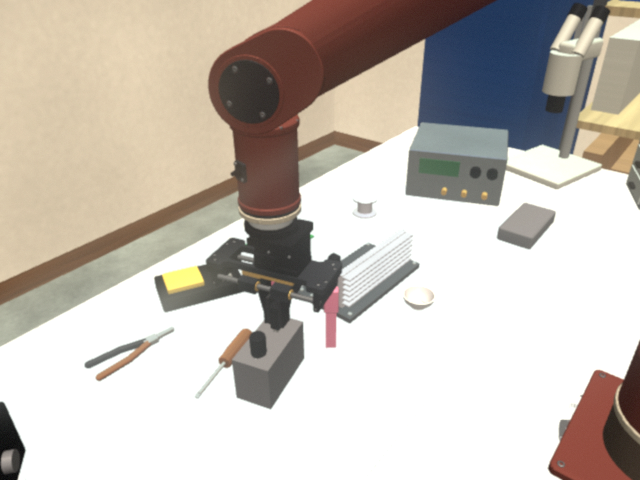

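```bash
python3 -m pendant '[[[0,0,0],[0,0,-15],0],[[0,0,0],[0,0,-40],0],[[0,0,0],[0,0,-70],0],[[0,0,0],[0,0,-100],0],[[0,0,0],[0,0,-125],0]]'
python3 -m pendant '[[[0,0,0],[0,0,0],0],[[0,0,0],[0,0,0],0],[[0,0,0],[0,0,0],0],[[0,0,0],[0,0,0],0],[[0,0,0],[0,0,0],0]]'
python3 look.py 6 wrist,side,scene blade_tip:.13 blade_handle:.233
```

```text
time: 13.68
tcp_pos: [0.5309, 0.1819, 0.2185]
tcp_rot: [0.61, 0.792, 0.0, 0.0]
wrist_force: [0.7, 0.8, -1.4]
finger_gap: 0.0158
time: 14.3
tcp_pos: [0.5308, 0.1819, 0.2161]
tcp_rot: [0.61, 0.792, -0.0, -0.0]
wrist_force: [-0.0, 0.5, -0.1]
finger_gap: 0.016
blade_tip wrist 0.63 [318.4 145.8] [0.5111 0.2454 0.13  ]
blade_tip wrist 0.6 [319.9 244.9] [0.5291 0.1806 0.13  ]
blade_tip side 0.91 [326.8 352.3] [0.4015 0.2231 0.13  ]
blade_tip side 0.79 [277.  327.3] [0.4901 0.2255 0.13  ]
blade_tip scene 0.88 [394.4 298.8] [0.7165 0.1163 0.13  ]
blade_tip scene 0.87 [450.4 226.9] [0.5398 0.1822 0.13  ]
blade_handle wrist 0.7 [322.6 313. ] [0.5307 0.1813 0.233 ]
blade_handle side 0.91 [329.4 295.6] [0.3928 0.2289 0.233 ]
blade_handle side 0.86 [274.7 242.9] [0.5319 0.1763 0.233 ]
blade_handle scene 0.95 [458.9 172. ] [0.5367 0.1754 0.233 ]
blade_handle scene 0.77 [400.4 256.6] [0.7399 0.1161 0.233 ]
14.75 [0.53093046 0.18196496 0.21656691] [ 6.09858061e-01  7.92510660e-01  1.35315432e-06 -5.97037981e-06]
```

View pics/side6.png

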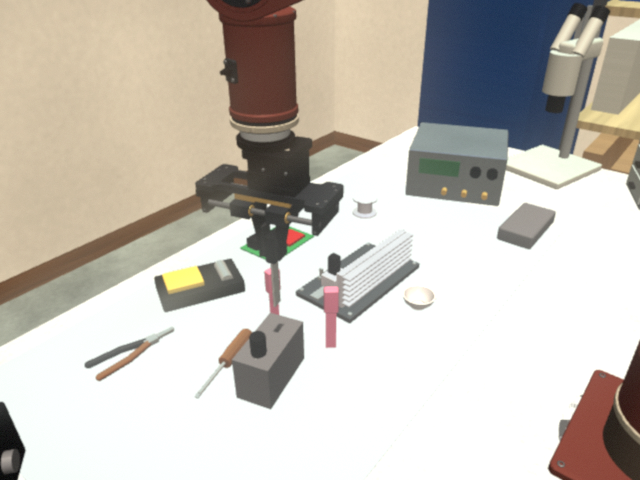

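View pics/scene6.png

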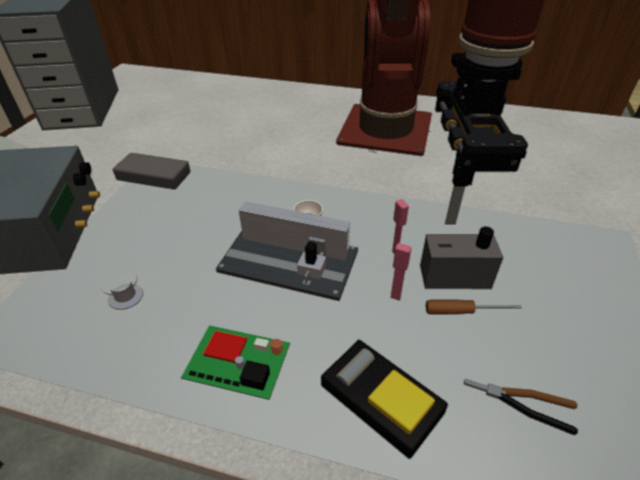

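View pics/wrist6.png

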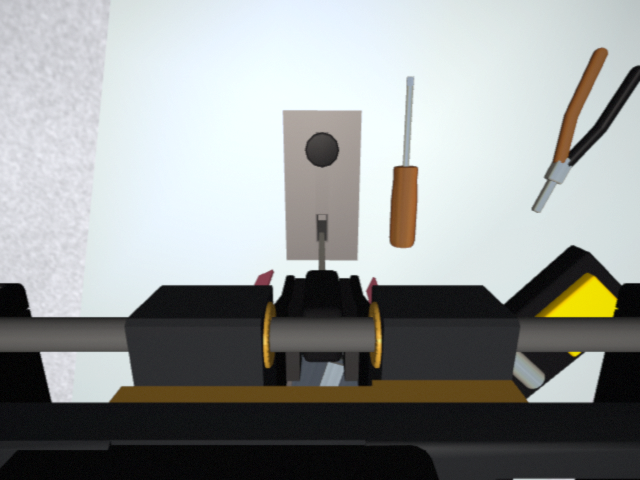

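```bash
python3 - <<'E'
from h import *;import pickle
P=pickle.load(open("p6.pkl","rb"))
for n,p in P.items(): print(n,proj(p,[[.5309,.182,.1275],[.5309,.182,.2075]]))
print(tri([(P["scene"],(450.4,226.9)),(P["side"],(277,302))]))
for n,(x,y,w,h) in {"scene":(420,140,80,100),"side":(230,220,90,110),"wrist":(270,190,110,110)}.items():
    im=cv2.imread(f"pics/{n}6.png")[y:y+h,x:x+w];cv2.imwrite(f"pics/{n}6c.png",cv2.resize(im,None,fx=5,fy=5,interpolation=cv2.INTER_CUBIC))
E
```

```text
wrist [[322.84677122 242.65433653]
 [323.18524328 288.129692  ]]
side [[276.30919594 303.42880847]
 [273.51246695 259.68990324]]
scene [[450.32623317 224.65979673]
 [460.16516666 184.64349732]]
[0.53316387 0.18042459 0.12682205]
```

View pics/scene6c.png

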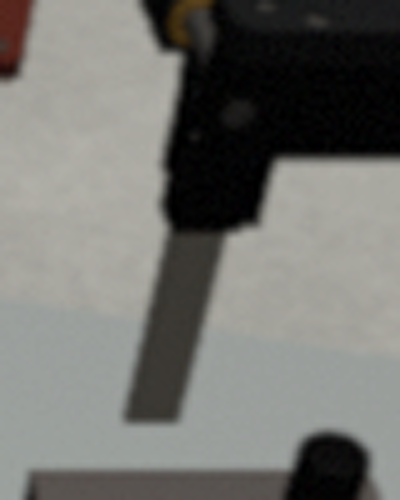

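View pics/side6c.png

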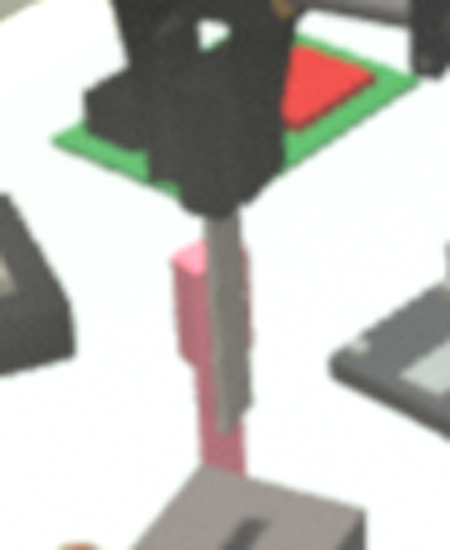

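View pics/wrist6c.png

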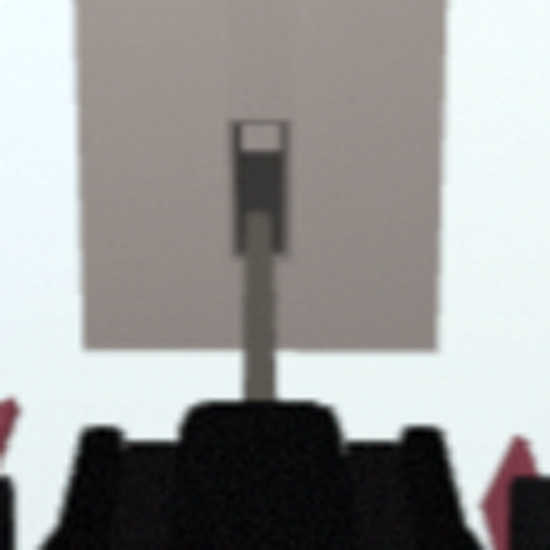

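```bash
python3 -m pendant '[[[0,0,0.06],[-44,-8,0],0],[[0,0,0.12],[-88,-16,0],0],[[0,0,0.18],[-132,-25,0],0],[[0,0,0.24],[-176,-33,0],0],[[0,0,0.297],[-220,-42,0],0]]'
python3 -m pendant '[[[0,0,0],[0,0,10],0],[[0,0,0],[0,0,20],0],[[0,0,0],[0,0,30],0],[[0,0,0],[0,0,30],0],[[0,0,0],[0,0,30],0]]'
python3 look.py 7 wrist,side,scene blade_tip:.098 gap_mouth:.064 plate_top:.064
python3 - <<'E'
from h import *;import pickle
P=pickle.load(open("p7.pkl","rb"))
for n,(x,y,w,h) in {"scene":(230,140,140,120),"side":(300,190,140,120),"wrist":(220,150,180,160)}.items():
    im=cv2.imread(f"pics/{n}7.png")[y:y+h,x:x+w];cv2.imwrite(f"pics/{n}7c.png",cv2.resize(im,None,fx=4,fy=4,interpolation=cv2.INTER_CUBIC))
E
```

```text
time: 15.38
tcp_pos: [0.5467, -0.0429, 0.2167]
tcp_rot: [0.721, 0.693, 0.0, 0.0]
wrist_force: [0.4, 0.0, -0.6]
finger_gap: 0.0162
time: 16.0
tcp_pos: [0.5468, -0.0409, 0.1867]
tcp_rot: [0.72, 0.694, 0.0, 0.0]
wrist_force: [-0.2, -0.3, -0.9]
finger_gap: 0.0159
blade_tip wrist 0.76 [250.9  56. ] [0.507  0.0808 0.098 ]
blade_tip wrist 0.7 [385.   31.1] [0.5897 0.0915 0.098 ]
blade_tip side 0.78 [326.2 346.9] [0.4304 0.187  0.098 ]
blade_tip side 0.68 [353.2 253.2] [ 0.547  -0.0468  0.098 ]
blade_tip scene 0.67 [317.2 218.9] [ 0.5383 -0.0447  0.098 ]
blade_tip scene 0.67 [395.6 300.8] [0.6917 0.1178 0.098 ]
gap_mouth wrist 0.62 [317.5 236.3] [ 0.5427 -0.0456  0.064 ]
gap_mouth wrist 0.52 [616.7  11.2] [0.7527 0.1057 0.064 ]
gap_mouth side 0.89 [352.8 269. ] [ 0.5457 -0.0451  0.064 ]
gap_mouth scene 0.92 [318.7 233.4] [ 0.538  -0.0423  0.064 ]
plate_top wrist 0.93 [327.8 229.7] [ 0.5511 -0.0405  0.064 ]
plate_top scene 0.68 [318.2 239.6] [ 0.5547 -0.0386  0.064 ]
16.6 [ 0.54664821 -0.04150415  0.18656393] [ 7.20450473e-01  6.93506391e-01 -1.27275492e-05 -3.53287527e-05]
```

View pics/scene7c.png

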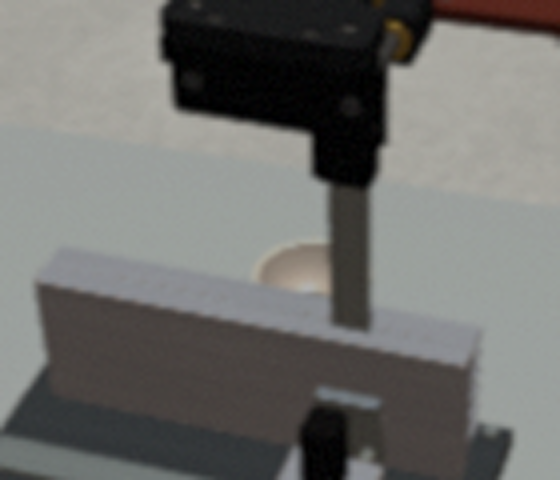

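View pics/side7c.png

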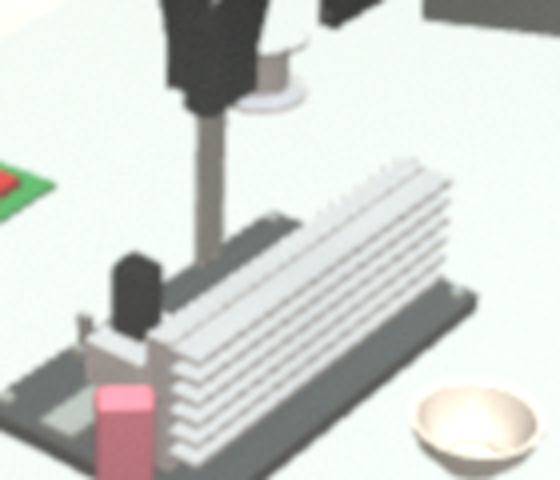

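View pics/wrist7c.png

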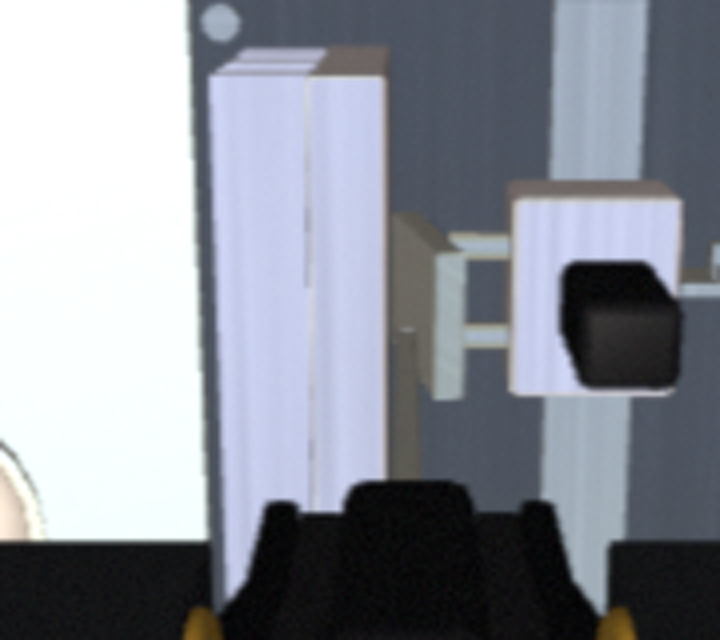

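```bash
python3 -m pendant '[[[0,0,0],[0,0,8],0],[[0,0,0],[0,0,16],0],[[0,0,0],[0,0,24],0],[[0,0,0],[0,0,26],0],[[0,0,0],[0,0,26],0]]'
python3 -c "
from cell import env
s=env.sense();print(s['tcp_pos'],s['wrist_force'],s['ft_torque'])"
python3 -m pendant '[[[0,0,0],[0,-0.5,0],0],[[0,0,0],[0,-1,0],0],[[0,0,0],[0,-1.5,0],0],[[0,0,0],[0,-1.5,0],0],[[0,0,0],[0,-1.5,0],0]]'
python3 -c "
from cell import env
s=env.sense();print(s['tcp_pos'],s['wrist_force'],s['ft_torque'])"
```

```text
time: 17.23
tcp_pos: [0.5466, -0.0415, 0.1604]
tcp_rot: [0.72, 0.694, -0.0, -0.0]
wrist_force: [0.7, -0.7, -0.5]
finger_gap: 0.0163
[ 0.54661178 -0.04147815  0.16037827] [ 0.72558452 -0.73984889 -0.50044153] [ 0.02617698 -0.009706   -0.02731061]
time: 17.85
tcp_pos: [0.5452, -0.0414, 0.1606]
tcp_rot: [0.72, 0.694, 0.0, 0.0]
wrist_force: [0.6, -0.6, -0.6]
finger_gap: 0.0155
[ 0.54519579 -0.04141966  0.16061496] [ 0.59361417 -0.63859585 -0.6478705 ] [-0.0071316  -0.03992396 -0.02615834]
```

```bash
python3 -m pendant '[[[0,0,0],[0,-0.3,0],0],[[0,0,0],[0,-0.6,0],0],[[0,0,0],[0,-0.6,0],0],[[0,0,0],[0,-0.6,0],0],[[0,0,0],[0,-0.6,0],0]]'
python3 -m pendant '[[[0,0,0],[0,-0.3,0],0],[[0,0,0],[0,-0.6,0],0],[[0,0,0],[0,-0.6,0],0],[[0,0,0],[0,-0.6,0],0],[[0,0,0],[0,-0.6,0],0]]'
python3 -c "
from cell import env
s=env.sense();print(s['tcp_pos'],s['wrist_force'],s['ft_torque'])"
```

```text
time: 18.48
tcp_pos: [0.5446, -0.0414, 0.1606]
tcp_rot: [0.72, 0.694, 0.0, 0.0]
wrist_force: [0.1, -0.3, -0.5]
finger_gap: 0.016
time: 19.1
tcp_pos: [0.5442, -0.0414, 0.1607]
tcp_rot: [0.72, 0.694, 0.0, 0.0]
wrist_force: [4.2, 0.6, -2.5]
finger_gap: 0.0159
[ 0.54423554 -0.04137111  0.16065711] [ 4.16021103  0.60466882 -2.48328404] [-0.03143278 -1.20503266  0.01398737]
```

```bash
python3 -m pendant '[[[0,0,0],[0,0.3,5],0],[[0,0,0],[0,0.3,10],0],[[0,0,0],[0,0.3,16],0],[[0,0,0],[0,0.3,21],0],[[0,0,0],[0,0.3,26],0]]'
python3 look.py 8 scene,wrist,side
python3 - <<'E'
from h import *
for n,(x,y,w,h) in {"scene":(230,150,140,140),"wrist":(220,150,180,160)}.items():
    im=cv2.imread(f"pics/{n}8.png")[y:y+h,x:x+w];cv2.imwrite(f"pics/{n}8c.png",cv2.resize(im,None,fx=4,fy=4,interpolation=cv2.INTER_CUBIC))
print(env.sense()["wrist_force"])
E
```

```text
time: 19.73
tcp_pos: [0.5444, -0.0414, 0.1343]
tcp_rot: [0.72, 0.694, 0.0, 0.0]
wrist_force: [3.3, 0.0, 0.8]
finger_gap: 0.0162
19.875 [ 0.54428699 -0.04137993  0.13405369] [ 7.20398335e-01  6.93560545e-01 -8.00625092e-05 -4.92911005e-05]
[ 4.49487953  0.80449255 -3.65311195]
```

View pics/scene8c.png

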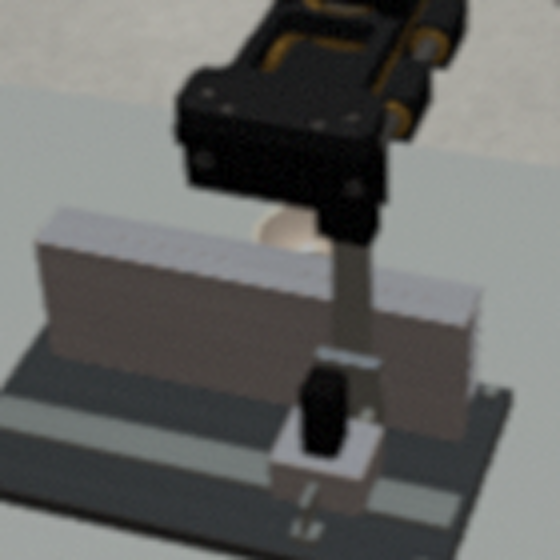

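View pics/wrist8c.png

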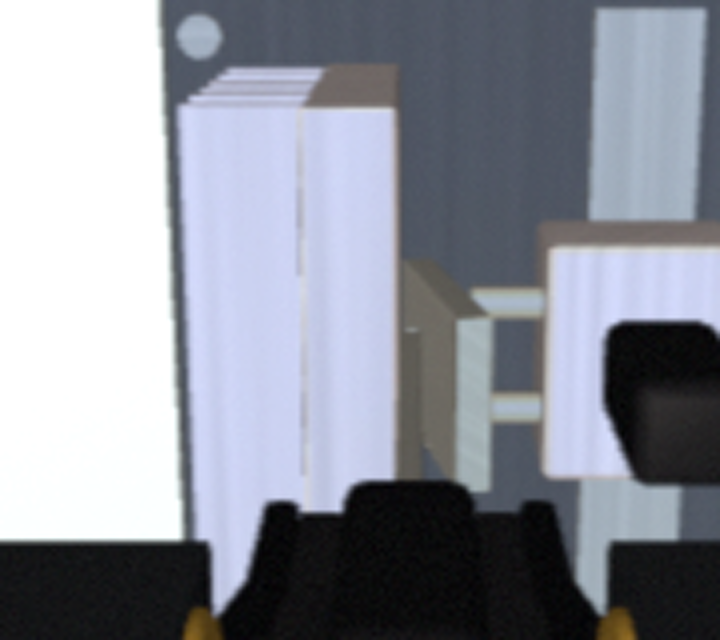

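```bash
python3 -m pendant '[[[0,0,0],[0,0.2,4],0],[[0,0,0],[0,0.2,8],0],[[0,0,0],[0,0.2,12],0],[[0,0,0],[0,0.2,15],0],[[0,0,0],[0,0.2,17],0]]'
python3 -m pendant '[[[0,0,0],[0,0,1],0],[[0,0,0],[0,0,2],0],[[0,0,0],[0,0,3],0],[[0,0,0],[0,0,3.5],0],[[0,0,0],[0,0,3.5],0]]' 
python3 look.py 9 scene,wrist,side
python3 - <<'E'
from h import *
for n,(x,y,w,h) in {"scene":(230,150,140,140),"wrist":(220,150,180,160),"side":(290,180,140,120)}.items():
    im=cv2.imread(f"pics/{n}9.png")[y:y+h,x:x+w];cv2.imwrite(f"pics/{n}9c.png",cv2.resize(im,None,fx=4,fy=4,interpolation=cv2.INTER_CUBIC))
s=env.sense();print(s["wrist_force"],s["ft_torque"],s["finger_gap"])
E
```

```text
time: 20.5
tcp_pos: [0.5445, -0.0414, 0.1176]
tcp_rot: [0.72, 0.694, 0.0, 0.0]
wrist_force: [2.0, 0.6, 4.8]
finger_gap: 0.0157
time: 21.12
tcp_pos: [0.5445, -0.0414, 0.1142]
tcp_rot: [0.72, 0.694, 0.0, 0.0]
wrist_force: [1.5, -0.6, 4.3]
finger_gap: 0.0159
21.275 [ 0.54450104 -0.04139659  0.11413783] [7.20424272e-01 6.93533610e-01 2.92499488e-05 1.70211119e-05]
[ 1.56167914 -0.35249916  5.37042634] [-0.01781884 -0.41350111  0.01177324] 0.01577227957416609
```

View pics/scene9c.png

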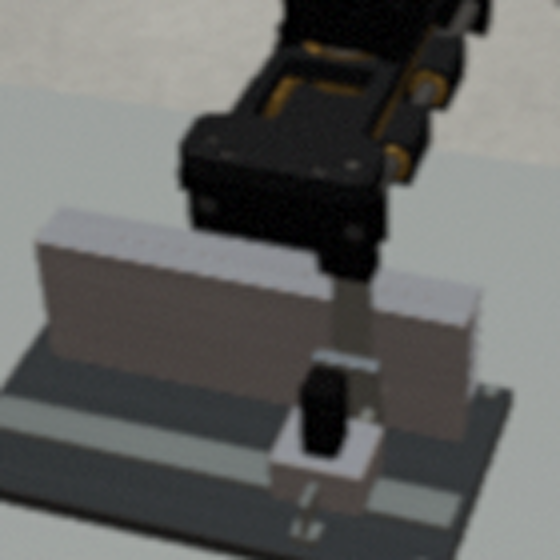

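View pics/wrist9c.png

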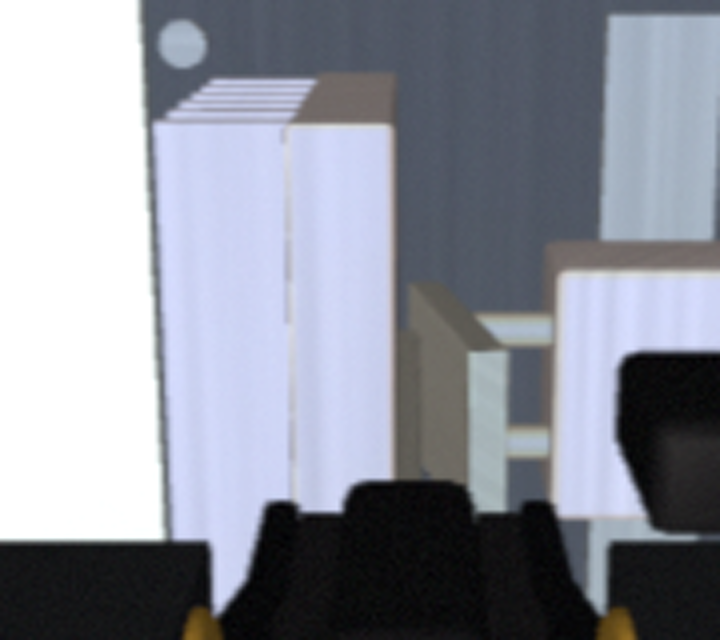

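View pics/side9c.png

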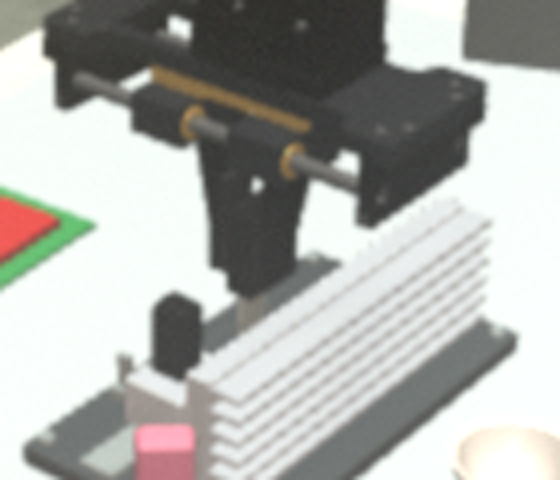

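```bash
python3 -m pendant '[[[0,0,0],[0,0,0.5],0],[[0,0,0],[0,0,0.5],0],[[0,0,0],[0,0,0.5],0],[[0,0,0],[0,0,0.5],0],[[0,0,0],[0,0,0.5],0]]'
python3 look.py 10 scene,wrist pointer:.031 index:.012 gap_mouth:.064 plate_top:.064
python3 - <<'E'
from h import *
for n,(x,y,w,h) in {"scene":(285,235,60,60)}.items():
    im=cv2.imread(f"pics/{n}10.png")[y:y+h,x:x+w];cv2.imwrite(f"pics/{n}10c.png",cv2.resize(im,None,fx=9,fy=9,interpolation=cv2.INTER_CUBIC))
E
```

```text
time: 21.9
tcp_pos: [0.5445, -0.0414, 0.1137]
tcp_rot: [0.72, 0.694, 0.0, 0.0]
wrist_force: [1.2, -0.2, 5.7]
finger_gap: 0.0156
pointer scene 0.83 [306.7 272.3] [ 0.6084 -0.0453  0.031 ]
pointer scene 0.7 [319.4 233. ] [ 0.5002 -0.0517  0.031 ]
pointer wrist 0.66 [425.1 248.3] [ 0.6153 -0.0465  0.031 ]
index wrist 0.61 [422.3 235.6] [ 0.6182 -0.0427  0.012 ]
gap_mouth scene 0.6 [319.3 234. ] [ 0.5394 -0.0408  0.064 ]
gap_mouth wrist 0.87 [315.8 264. ] [ 0.5403 -0.0432  0.064 ]
plate_top scene 0.46 [315.3 238.6] [ 0.5534 -0.0444  0.064 ]
plate_top wrist 0.74 [337.3 259.6] [ 0.5534 -0.0409  0.064 ]
22.4 [ 0.54455777 -0.04136902  0.11366101] [7.20396839e-01 6.93562102e-01 5.13535456e-05 4.80712214e-05]
```

View pics/scene10c.png

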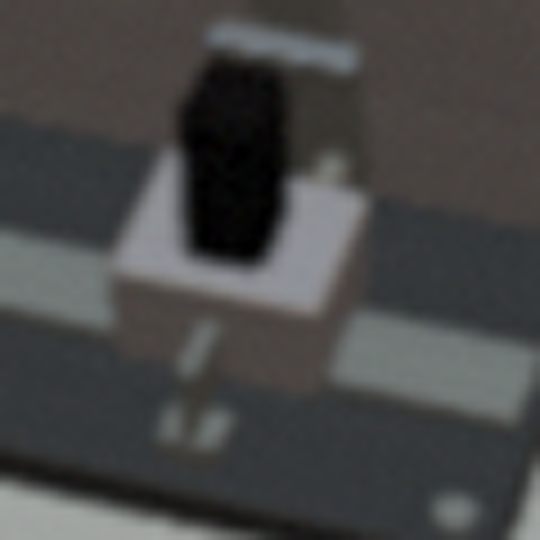

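View pics/wrist10.png

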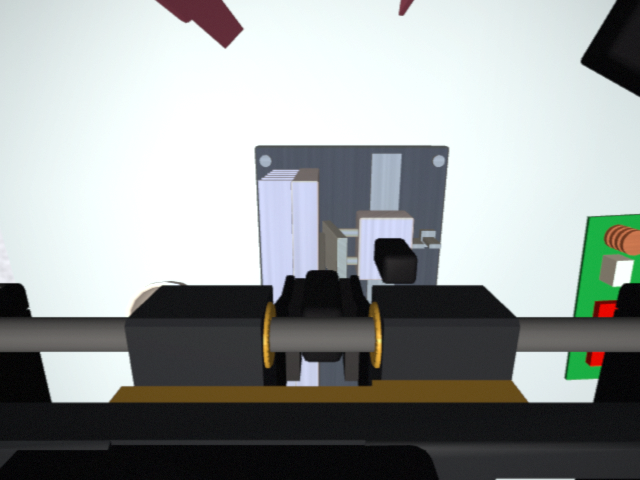

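The pointer is still in line with the tab at (200,350) in the enlarged view. The blade sits upright on the bar face at about (319,265) in the wrist view, and the plate has moved back about 2 mm. I'm handing in.

```bash
python3 -c "
from cell import env
print(env.sign_off());s=env.sense();print(s['time'],s['tcp_pos'],s['wrist_force'],s['finger_gap'])"
```

```text
the job is handed in; nothing more can be done
None
the job is handed in; nothing more can be done
```

The job is handed in after about 22.4 s of robot time. The carriage is lined up with the index tab, and the gripper is still holding the flat-handled blade upright in the gap. Sign-off gives no verdict, so these are my own last checks.

- **Carriage:** I slid it by the grip about 100 mm and let go. It ended about 1.4 mm short of the tab's line, within the 4 mm (later 5 mm) allowed, and it looked unmoved after the blade went in.
- **Blade:** I took it from the stand with a 30 N grip and lifted it clear. I touched it to the bar face above the gap, which showed as about 4 N of sideways force, then slid it straight down.
- **Final state:** The tip is about 39–40 mm below the plate's top edge. The upward push is 5.7 N, inside the expected 3–7 N, and the last two readings show the arm holding still and the tool vertical.
- **Plate:** The pictures put it about 2.3 mm back; the depth implies about 1.9–2.0 mm.

The tip depth comes from the grasp height and is good to about 1 mm; I did not see the tip inside the gap. The detector's positions for the pointer and the index tab scattered by up to about 5 mm along the rail. I therefore relied on edge fits in the enlarged pictures for the alignment. I saw no other object on the bench move.

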